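# Rest the lopsided mallet at its balance point

## Task

Put the black-headed mallet away on the free one of the two short two-prong rests under the light bar, handle lying in both prongs, head to either side. A weight you cannot see is locked somewhere inside its hollow handle, and it stays on the rest only when its balance point is between the prongs: a small trial lift tells where that is, so that you can shift your grip to it and lower the mallet level with your fingers between the two prongs. Leave the other mallet on its rest and everything else on the bench where it is.

Things in the scene. Friction and masses are not known exactly. Their poses are not given: they have to be found in the camera images.
- mallet: Mallet to put away: round pale handle 26 mm across, black rubber cylinder head 60 mm across, 95 mm long, set crosswise; 0.75 to 0.86 kg. Origin on the handle axis; x runs to the head, y along the head's cylinder. Starts on the bench on head and butt, handle 3 degrees down to the butt, head to the robot's left. The balance point, different each time, is on the handle axis anywhere from 52 mm on the head side of the origin to 64 mm on the butt side.
- mallet_head_center (a point): Centre of the mallet's head, on the handle axis, 125 mm from the mallet's origin (30 mm over the bench at the start). Bare handle begins 30 mm from it.
- mallet_butt_end (a point): Centre of the end face of the mallet's dark steel butt cap (30 mm across, 25 mm long), on the handle axis, 185 mm from the mallet's origin.
- rest_free: The free rest, left or right: wooden base 100 x 100 x 12 mm, two steel uprights 6 mm thick, 46 mm apart centre to centre along its y (40 mm clear between), each ending in a 90 degree V prong open upwards, 40 mm wide at the top, tips 117 mm over the bench. Origin under the base's centre, x away from the robot, y along the handle's line, z up.
- rest_free_mid (a point): Midpoint between the two prongs of the free rest, on the axis of a 26 mm handle lying in both Vs, 115 mm over the bench; axes as the rest's.
- rest_used: The occupied rest, the same build as the free one, 0.34 to 0.45 m from it along the light bar.
- maul: The other mallet, a carver's round one: pale handle 26 mm across, dark wooden head 58 mm across and 65 mm long in line with it, 215 mm long overall, lying on the occupied rest. Origin on its axis midway between the prongs, x to its head. Leave alone.
- light_bar: Fixed aluminium bar, 24 mm deep, running over both rests, underside 255 mm over the bench, its centre line 36 mm beyond the rests' middles: an upright gripper does not fit under it; come in below it from the robot's side, leaning back some 25 to 40 degrees. Posts 560 mm either side of its origin, which is on the bench in line with the rests; x away from the robot, y along the bar.
- gouge_red: Wood gouge 245 mm long, 24 mm wooden handle with a red band, loose on the bench to the left. Leave alone. Origin near the ferrule.
- gouge_blue: The same with a blue band, to the right. Leave alone.
- dye_bottle: Amber jar with black cap, 56 mm wide, 100 mm tall, behind the rests. Origin under its centre. Leave alone.
- rivet_cup: Aluminium cup, 70 mm wide, 50 mm tall, behind the rests. Origin under its centre. Leave alone.
- punch_block: Dark wooden block 70 x 110 x 35 mm at the right. Origin under its centre. Leave alone.
- dye_tin: Blue tin, 66 mm wide, 45 mm tall, at the left. Origin under its centre. Leave alone.
Things that resemble listed ones, but are neither listed nor needed, are in the scene too. What is shaped like the rest_free but blue is not meant.

How it is judged:
On the way, in this order (a step that is already met when the one before it is completed fails the run):
1. the mallet is held in the fingers clear of the bench: head centre over 50 mm and butt end over 35 mm up, level within 11 degrees (height (world z) of mallet_head_center above 0.05 m and height (world z) of mallet_butt_end above 0.035 m and contact force between the fingers and mallet above 1 N and angle between mallet's own x axis and vertical between 1.3708 and 1.7708 rad), for 0.2 s.
2. the mallet is held low over the free rest with the grasp point between its two prongs: within 20 mm of the rest's middle along the handle, 50 mm across it and 30 mm in height, level within 11 degrees (y of the grasp point in the frame of rest_free_mid between -0.02 and 0.02 m and x of the grasp point in the frame of rest_free_mid between -0.05 and 0.05 m and z of the grasp point in the frame of rest_free_mid between -0.03 and 0.03 m and contact force between the fingers and mallet above 1 N and angle between mallet's own x axis and vertical between 1.3708 and 1.7708 rad), for 0.1 s.
At the end, for the whole second after the job is handed in: The mallet lies still in both prongs of the free rest: level within 5 degrees, handle within 7 degrees of the rest's handle line, its origin within 20 mm sideways and 10 mm in height of it; the other mallet has moved under 20 mm, the other bench items under 30 mm (contact force between mallet and rest_free above 1 N and angle between the x axis of mallet and the y axis of rest_free_mid, either way round below 0.12 rad and angle between mallet's own x axis and vertical between 1.4808 and 1.6608 rad and x of mallet in the frame of rest_free_mid between -0.02 and 0.02 m and z of mallet in the frame of rest_free_mid between -0.01 and 0.01 m and linear speed of mallet below 0.03 m/s and angular speed of mallet below 0.2 rad/s and distance of maul from where it was at the start of the episode below 0.02 m and distance of each of gouge_red, gouge_blue, dye_bottle, rivet_cup, punch_block, dye_tin from where it was at the start of the episode below 0.03 m); the robot touches nothing.
It fails at once if the other mallet is knocked off its place (moved over 40 mm) (distance of maul from where it was at the start of the episode above 0.04 m).
It fails at once if a bystander is knocked about (moved over 60 mm) (distance of any of gouge_red, gouge_blue, dye_bottle, rivet_cup, punch_block, dye_tin from where it was at the start of the episode above 0.06 m).
It also fails if it takes over 56 s, if anything falls off the work surface, if the arm or the gripper's body presses on something with over 40 N, if the wrist force passes 120 N, or if a joint passes its speed limit or range.

## Robot

A 6-joint arm with a two-finger parallel gripper is mounted at the origin on the work surface. World frame = base frame: x ahead of the robot, y to its left, z up, the work surface at z = 0. Lengths are in m, angles in rad, forces in N, time in s.
With the tool pointing down it reaches from about 0.35 to 0.8 m from the base axis. Payload 7.3 kg.
Tool frame: the origin (TCP) lies between the finger pads; the fingertips stand 17 mm ahead of it and the grasp point (between the pads) lies 2 mm behind it; z points along the fingers, y is the line along which they close (so a half turn about z gives the same grasp; the last joint's range is limited). The gripper opens to 85 mm and grips with 20 to 120 N. Pads are 22 mm wide; open, the fingers measure 114 mm over their backs; the gripper's body (76 mm by 85 mm) begins 54 mm behind the grasp point. The pads swing forward as they close: fully open they stand 13 mm farther back than shut.
Start: joints at [1.03, 0.342, 1.524, -0, 1.275, -0.146], TCP at [0.202, 0.485, 0.248] pointing down, gripper open.
Joint ranges: [-2.53, 2.53], [-0.77, 2.02], [0.04, 2.7], [-1, 4.14], [0.28, 2.66], [-3.11, 3.11]. Speed limits (rad/s): [2.57, 2.57, 3.14, 3.14, 3.14, 3.14].

## Interface

Orientations are given as a unit quaternion [x, y, z, w].
In Python, from workcell import ctrl gives the robot as it stands.
- The arm moves only by the tool send_rows, never from a script. Its argument "plan" is a list of rows, each a list of 7 numbers: the turn, a rotation vector about the tool's x, y, z in degrees, then the shift along the tool's x, y, z in cm, then the closure in counts, from 0 (fully open) to 255 (shut). A call has 1 to 5 rows; each row shifts and turns the commanded pose from where the row before left it, along the tool's axes as they then stand; what a row does not reach is not made up. A row lasts 1/10 s, in which the tool goes at most 50 mm and 8.59 degrees, less where a joint would pass 70% of its speed; a pose out of reach is approached as far as the arm can. A call is refused whole if a number of a shift passes 5 or a number of a turn 8.59, either way. A call with a gripper value outside its range is refused whole. The fingers move at their own pace and stop on an object; "force" is the grip in N (left out, the last holds). Time passes only in rows, so rows that do not move let the fingers close. It gives the time, the measured TCP pose, the force, the opening and the grip force at its end, in the units of the state.
- ctrl.read_state(): the state, without advancing time (a new reading comes with each control period).
- ctrl.read_camera(name): name is "scene" or "side" or "wrist"; returns a dict with "frame" (420x560x3 uint8, blue, green, red), "fovy" (degrees; the focal length in pixels is half the picture's height over the tangent of half this angle, whatever the lens; pixels are square), "cx", "cy" (the principal point, pixels), "rvec" (rotation vector, rad) and "tvec" (3), from world to camera coordinates, as OpenCV has them. Camera axes: x right, y down, z forward; pixel columns grow to the right and rows downward; lengths in m; the calibration is good to about 2 mm. A picture is of the moment at which its call begins. There is no depth.
- ctrl.finish_job(): hands the job in; it is judged then, once.
Trained networks look in a picture, given as the dict that the camera call returned (one of the last four; its "shot" number tells which), for a name from the list of things; names that differ only in an ending like _2 or _b are one class to them, and where a whole thing is asked for, a point or a joint stands for the part that bears it (a point fixed in the world has none). Each returns a list of dicts, best first, with "confidence" (0 to 1); they miss things now and then, are a little off and sometimes report something else, mostly with a low value. They report only what shows in the picture. A call takes as long as a camera call. They do not tell look-alikes from the thing itself.
- ctrl.regions_of(picture, thing): "mask" (420x560 bool, what is visible of it) and "centre" ([column, row] in pixels, amid what is visible of it).
- ctrl.pinpoint(picture, thing): "centre" ([column, row] in pixels: a listed point, or the origin of a listed thing).
The state is a dict: "t": time; "joint_positions": joint angles; "qvel": joint speeds; "tau": joint torques, N m; "tool_pos": TCP position; "ee_rot": TCP orientation; "force": force on the tool from outside, world axes, zero at the start; "moment": the same for the moment, N m; "grip_width": finger opening in m; "gripper_force": force on a finger pad.
Only numpy, scipy, OpenCV 4.12 (cv2) and the standard library are available. Lean on these libraries where they do the work, as an engineer would, in place of code of your own. Each camera call takes 0.05 s, during which the arm holds its last target. There are 200 camera calls.

## Working session

There is one attempt and no reset: what is moved stays moved. The work goes in short steps, Python scripts to look and compute and a tool call to move; the robot and the scene stay as the last step left them, time stands still between calls to the robot, and variables do not carry over. Pictures are saved under pics/ and viewed, at most 10 in all, crops included, and the job is handed in when it is done.

Besides the shell and the picture viewer there is one more tool, called after ">>>" by a JSON object that holds its "fn" and its "kwargs". send_rows: Moves the arm, as the interface text tells. Its arguments: {"type":"object","properties":{"plan":{"type":"array"},"force":{"type":"number"}},"required":["plan"]}

```bash
ls; mkdir -p pics; cat > h.py <<'E'
import numpy as np, cv2
from scipy.spatial.transform import Rotation as R
from workcell import ctrl
def K(p):
    f=210/np.tan(np.radians(p["fovy"])/2); return f,p["cx"],p["cy"]
def ray(p,px):
    f,cx,cy=K(p); M=cv2.Rodrigues(np.array(p["rvec"],float))[0]; t=np.array(p["tvec"],float).ravel()
    d=M.T@np.array([(px[0]-cx)/f,(px[1]-cy)/f,1]); return -M.T@t,d/np.linalg.norm(d)
def atz(p,px,z):
    o,d=ray(p,px); return o+d*(z-o[2])/d[2]
def tri(L):
    A=np.zeros((3,3));b=np.zeros(3)
    for p,px in L:
        o,d=ray(p,px);P=np.eye(3)-np.outer(d,d);A+=P;b+=P@o
    x=np.linalg.solve(A,b)
    return x,[np.linalg.norm((np.eye(3)-np.outer(d,d))@(x-o)) for o,d in (ray(*l) for l in L)]
def proj(p,X):
    f,cx,cy=K(p); M=cv2.Rodrigues(np.array(p["rvec"],float))[0]; c=M@np.array(X)+np.array(p["tvec"],float).ravel()
    return c[0]/c[2]*f+cx,c[1]/c[2]*f+cy
E
python3 - <<'E'
from h import *
np.set_printoptions(precision=3,suppress=True)
s=ctrl.read_state();print(s)
P={n:ctrl.read_camera(n) for n in("scene","side")}
for n in P: cv2.imwrite(f"pics/{n}0.png",P[n]["frame"])
for n,z in dict(mallet=.025,mallet_head_center=.03,mallet_butt_end=.013,rest_free=0,rest_free_mid=.115,rest_used=0,maul=.115,light_bar=0,gouge_red=.012,gouge_blue=.012).items():
  for c in P:
    for d in ctrl.pinpoint(P[c],n)[:3]:
      print(n,c,np.array(d["centre"]).round(1),round(d["confidence"],2),atz(P[c],d["centre"],z)[:2])
E
```

```text
pics
{'t': 0.0, 'joint_positions': array([ 1.03 ,  0.343,  1.525,  0.   ,  1.275, -0.146]), 'qvel': array([ 0.001, -0.   ,  0.001,  0.   ,  0.001, -0.001]), 'tau': array([  0.001, -43.367, -24.602,  -0.   ,   0.008,   0.   ]), 'tool_pos': array([0.202, 0.484, 0.248]), 'ee_rot': array([ 0.196,  0.981, -0.001, -0.   ]), 'force': array([0.092, 0.971, 0.466]), 'moment': array([-0.006,  0.017,  0.019]), 'gripper_force': 0.0, 'grip_width': 0.08542442255201102}
mallet scene [257.4 211.2] 0.71 [ 0.51  -0.071]
mallet scene [125.3 244. ] 0.44 [ 0.5   -0.539]
mallet side [300.1 207.2] 0.9 [ 0.506 -0.073]
mallet side [252.8 255.9] 0.15 [0.651 0.191]
mallet_head_center scene [289.1 197.3] 0.67 [0.486 0.062]
mallet_head_center side [311.  230.1] 0.9 [0.464 0.055]
mallet_butt_end scene [210.1 225.6] 0.94 [ 0.507 -0.248]
mallet_butt_end side [263.3 170.5] 0.66 [ 0.664 -0.314]
mallet_butt_end side [301.8 181.9] 0.63 [ 0.504 -0.248]
rest_free scene [351.3 259.6] 0.97 [0.818 0.154]
rest_free scene [335.4 222.7] 0.65 [0.644 0.18 ]
rest_free scene [298.  175.4] 0.64 [0.344 0.156]
rest_free side [204.9 24
[... 174 characters left out ...]
est_free_mid scene [293.  153.7] 0.86 [0.345 0.133]
rest_free_mid scene [334.8 199.4] 0.65 [0.641 0.169]
rest_free_mid side [198.6 226. ] 0.81 [0.826 0.161]
rest_free_mid side [348.7 234.4] 0.77 [0.35  0.161]
rest_free_mid side [255.8 231.9] 0.61 [0.641 0.173]
rest_used scene [235.9 252.9] 0.64 [ 0.652 -0.195]
rest_used side [261.4 192.1] 0.72 [ 0.659 -0.184]
rest_used side [306.1 226.8] 0.55 [0.481 0.005]
maul scene [238.  232.4] 0.63 [ 0.67  -0.184]
maul side [264.2 168.6] 0.67 [ 0.647 -0.179]
gouge_red scene [361.4 165.1] 0.68 [0.391 0.419]
gouge_red side [341.3 323.6] 0.96 [0.372 0.425]
gouge_blue scene [152.8 217. ] 0.75 [ 0.387 -0.433]
gouge_blue side [338.1 158.6] 0.44 [ 0.355 -0.431]
```

```bash
python3 - <<'E'
import cv2,numpy as np
a=cv2.imread("pics/scene0.png")[120:300,100:420];b=cv2.imread("pics/side0.png")[120:300,160:480]
cv2.imwrite("pics/both.png",np.vstack([cv2.resize(x,None,fx=1.65,fy=1.65,interpolation=2) for x in (a,b)]))
E
```

```text
(no output)
```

View pics/scene0.png

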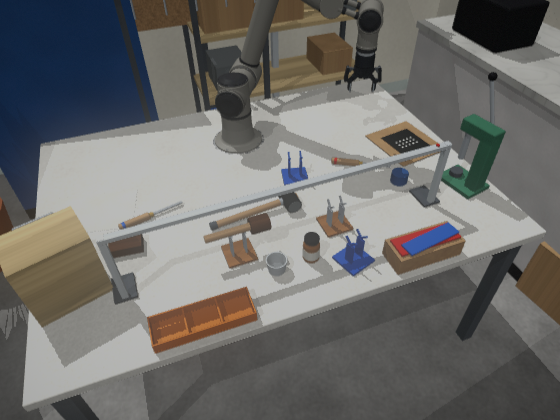

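View pics/both.png

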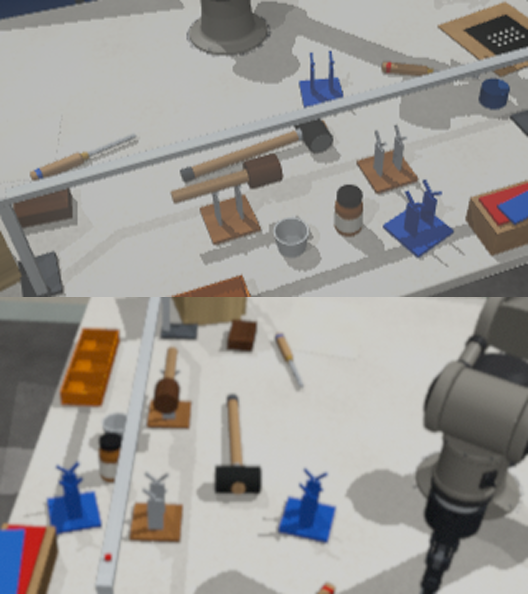

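Scene picture (wide view and crop): the free rest candidates are the wooden rest at (335,222) and the blue ones at (298,175) and (351,259). The wooden one with empty steel prongs fits. The blue ones are decoys, and the crop confirms it. The mallet lies from the butt (210,226) to the black head (290,200). The maul is on the wooden rest at (237,253).

```bash
cat >> h.py <<'E'
def down(az,lean=0):
    """tool x at azimuth az deg (horizontal), tool z down leaning forward by lean deg (about tool x)"""
    a=np.radians(az);x=np.array([np.cos(a),np.sin(a),0]);z=np.array([0,0,-1.]);y=np.cross(z,x)
    r=R.from_matrix(np.c_[x,y,z]); 
    return r*R.from_rotvec([np.radians(-lean),0,0])
def rows(p0,r0,p1,r1,n,g):
    w=(r0.inv()*r1).as_rotvec(); k=R.from_rotvec(w/n); r=r0
    for i in range(n):
        print([*np.degrees(w/n).round(2),*(r.inv().apply(np.array(p1)-p0)/n*100).round(2),g]); r=r*k
E
python3 - <<'E'
from h import *
np.set_printoptions(precision=3,suppress=True)
s=ctrl.read_state();r0=R.from_quat(s["ee_rot"]);print(down(95).as_matrix(), down(95,30).apply([0,0,1]))
rows(s["tool_pos"],r0,[.50,-.06,.26],down(95),14,0)
E
```

```text
[[-0.087  0.996  0.   ]
 [ 0.996  0.087  0.   ]
 [ 0.     0.    -1.   ]] [ 0.498  0.044 -0.866]
[np.float64(0.0), np.float64(-0.0), np.float64(4.46), np.float64(-3.46), np.float64(-2.77), np.float64(-0.08), 0]
[np.float64(0.0), np.float64(-0.0), np.float64(4.46), np.float64(-3.67), np.float64(-2.49), np.float64(-0.08), 0]
[np.float64(0.0), np.float64(-0.0), np.float64(4.46), np.float64(-3.85), np.float64(-2.2), np.float64(-0.08), 0]
[np.float64(0.0), np.float64(-0.0), np.float64(4.46), np.float64(-4.01), np.float64(-1.9), np.float64(-0.08), 0]
[np.float64(0.0), np.float64(-0.0), np.float64(4.46), np.float64(-4.14), np.float64(-1.58), np.float64(-0.08), 0]
[np.float64(0.0), np.float64(-0.0), np.float64(4.46), np.float64(-4.25), np.float64(-1.25), np.float64(-0.08), 0]
[np.float64(0.0), np.float64(-0.0), np.float64(4.46), np.float64(-4.34), np.float64(-0.92), np.float64(-0.08), 0]
[np.float64(0.0), np.float64(-0.0), np.float64(4.46), np.float64(-4.4), np.float64(-0.58), np.float64(-0.08), 0]
[np.float64(0.0), np.float64(-0.0), np.float64(4.46), np.float64(-4.43), np.float64(-0.24), np.float64(-0.08), 0]
[np.float64(0.0), np.float64(-0.0), np.float64(4.46), np.float64(-4.43), np.float64(0.11), np.float64(-0.08), 0]
[np.float64(0.0), np.float64(-0.0), np.float64(4.46), np.float64(-4.41), np.float64(0.45), np.float64(-0.08), 0]
[np.float64(0.0), np.float64(-0.0), np.float64(4.46), np.float64(-4.36), np.float64(0.79), np.float64(-0.08), 0]
[np.float64(0.0), np.float64(-0.0), np.float64(4.46), np.float64(-4.29), np.float64(1.13), np.float64(-0.08), 0]
[np.float64(0.0), np.float64(-0.0), np.float64(4.46), np.float64(-4.19), np.float64(1.46), np.float64(-0.08), 0]
```

>>> {"fn": "send_rows", "kwargs": {"plan": [[0,0,4.5,-3.5,-2.8,-0.1,0],[0,0,4.5,-3.7,-2.5,-0.1,0],[0,0,4.5,-3.9,-2.2,-0.1,0],[0,0,4.5,-4.0,-1.9,-0.1,0],[0,0,4.5,-4.1,-1.6,-0.1,0]]}}

```text
t: 1.6
tool_pos: [0.309, 0.2877, 0.2535]
ee_rot: [0.385, 0.923, 0.0, 0.0]
force: [1.4, 0.5, -0.8]
grip_width: 0.0857
gripper_force: 0.0
```

>>> {"fn": "send_rows", "kwargs": {"plan": [[0,0,4.5,-4.3,-1.2,-0.1,0],[0,0,4.5,-4.3,-0.9,-0.1,0],[0,0,4.5,-4.4,-0.6,-0.1,0],[0,0,4.5,-4.4,-0.2,-0.1,0],[0,0,4.5,-4.4,0.1,-0.1,0]]}}

```text
t: 2.1
tool_pos: [0.4149, 0.0934, 0.2586]
ee_rot: [0.558, 0.83, 0.0, 0.0]
force: [0.4, 0.4, -0.5]
grip_width: 0.0859
gripper_force: 0.0
```

>>> {"fn": "send_rows", "kwargs": {"plan": [[0,0,4.5,-4.4,0.5,-0.1,0],[0,0,4.5,-4.4,0.8,-0.1,0],[0,0,4.5,-4.3,1.1,-0.1,0],[0,0,4.0,-4.2,1.4,-0.1,0],[0,0,0,0,0,0,0]]}}

```text
t: 2.6
tool_pos: [0.4996, -0.066, 0.262]
ee_rot: [0.679, 0.734, -0.0, 0.001]
force: [0.2, -0.0, -0.5]
grip_width: 0.0853
gripper_force: 0.0
```

```bash
python3 - <<'E'
from h import *
np.set_printoptions(precision=3,suppress=True)
s=ctrl.read_state();print(s["t"],s["tool_pos"],R.from_quat(s["ee_rot"]).as_matrix()[:,0],s["joint_positions"])
P={n:ctrl.read_camera(n) for n in("scene","side","wrist")}
for n in P: cv2.imwrite(f"pics/{n}1.png",P[n]["frame"])
for n,z in dict(mallet=.024,mallet_head_center=.03,mallet_butt_end=.015,rest_free_mid=.115,rest_free=0,rest_used=0,maul=.115,light_bar=0).items():
  L=[]
  for c in P:
    for d in ctrl.pinpoint(P[c],n)[:3]:
      L.append((P[c],d["centre"]));print(n,c,np.array(d["centre"]).round(1),round(d["confidence"],2),atz(P[c],d["centre"],z)[:2])
E
```

```text
2.6 [ 0.5   -0.066  0.262] [-0.079  0.997 -0.002] [-0.283  0.292  1.558 -0.001  1.29  -0.361]
mallet scene [257.3 206.8] 0.75 [ 0.486 -0.064]
mallet side [302.2 211.8] 0.76 [ 0.497 -0.048]
mallet wrist [280.3 178.7] 0.78 [ 0.499 -0.066]
mallet_head_center scene [288.5 196.9] 0.71 [0.483 0.061]
mallet_head_center side [308.9 227.4] 0.67 [0.472 0.042]
mallet_head_center wrist [279.5  64.2] 0.71 [0.488 0.056]
mallet_butt_end scene [210.8 227.9] 0.97 [ 0.521 -0.249]
mallet_butt_end scene [236.8 251.4] 0.44 [ 0.659 -0.193]
mallet_butt_end side [302.7 181.6] 0.89 [ 0.501 -0.247]
mallet_butt_end wrist [277.4 306.5] 0.93 [ 0.51  -0.248]
rest_free_mid scene [355. 236.] 0.97 [0.818 0.154]
rest_free_mid scene [295.5 156.8] 0.67 [0.367 0.135]
rest_free_mid scene [335.2 202.3] 0.61 [0.655 0.164]
rest_free_mid side [250.2 231.7] 0.97 [0.659 0.174]
rest_free_mid side [201. 228.] 0.73 [0.816 0.169]
rest_free_mid side [350.8 229. ] 0.73 [0.342 0.135]
rest_free scene [350.9 258.5] 0.77 [0.813 0.155]
rest_free scene [336.  224.1] 0.76 [0.651 0.179]
rest_free scene [294.9 176.2] 0.68 [0.345 0.142]
rest_free side [253.4 257.7] 0.75 [0.651 0.174]
rest_free side [343.  251.3] 0.68 [0.354 0.119]
rest_free side [204.3 248.4] 0.63 [0.821 0.144]
rest_used side [263.3 191.3] 0.71 [ 0.653 -0.19 ]
rest_used wrist [384.  271.6] 0.97 [ 0.653 -0.19 ]
maul scene [238.2 254.1] 0.36 [ 0.757 -0.208]
maul side [260.8 167.2] 0.63 [ 0.661 -0.187]
maul side [336.9 160.7] 0.44 [ 0.374 -0.256]
maul wrist [422.8 326. ] 0.63 [ 0.656 -0.187]
light_bar scene [334.8 197.7] 0.63 [0.521 0.236]
light_bar side [308.3 227.8] 0.26 [0.473 0.01 ]
```

View pics/wrist1.png

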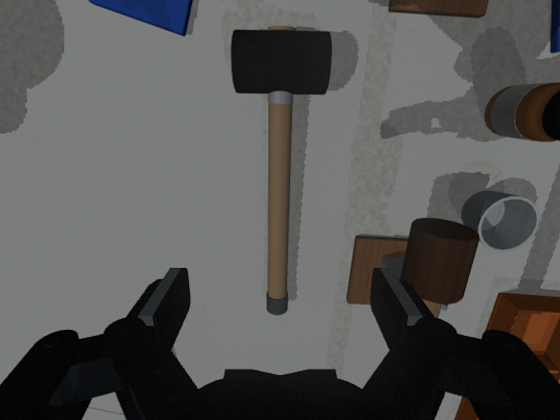

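Wrist picture: the mallet is upright in view, head (281,62), butt cap end (277,313). The maul head is at (440,258). I'm descending to the middle of the balance range.

>>> {"fn": "send_rows", "kwargs": {"plan": [[0,0,0.4,-0.5,-0.25,4.0,0],[0,0,0,0,0,4.9,0],[0,0,0,0,0,4.9,0],[0,0,0,0,0,4.9,0],[0,0,0,0,0,4.9,0]], "force": 110}}

```text
t: 4.45
tool_pos: [0.4958, -0.0669, 0.0248]
ee_rot: [0.679, 0.734, 0.0, 0.001]
force: [1.5, 0.0, -0.7]
grip_width: 0.0854
gripper_force: 0.0
```

>>> {"fn": "send_rows", "kwargs": {"plan": [[0,0,0,0,0,0,0],[0,0,0,0,0,0,0]]}}

```text
t: 4.65
tool_pos: [0.4957, -0.0668, 0.0266]
ee_rot: [0.679, 0.734, -0.0, -0.001]
force: [0.2, 0.1, 0.8]
grip_width: 0.0853
gripper_force: 0.0
```

```bash
python3 - <<'E'
from h import *
np.set_printoptions(precision=4,suppress=True)
s=ctrl.read_state();print(s["t"],s["tool_pos"],s["force"],s["moment"])
p=ctrl.read_camera("wrist");cv2.imwrite("pics/wrist2.png",p["frame"])
for n,z in dict(mallet=.0235,mallet_head_center=.03,mallet_butt_end=.014).items():
  for d in ctrl.pinpoint(p,n)[:2]: print(n,np.array(d["centre"]).round(1),d["confidence"],atz(p,d["centre"],z))
E
```

```text
4.65 [ 0.4957 -0.0668  0.0266] [0.2092 0.0621 0.8437] [0.0298 0.0136 0.0142]
mallet [282.3 285.5] 0.69 [ 0.4975 -0.0656  0.0235]
```

>>> {"fn": "send_rows", "kwargs": {"plan": [[0,0,0,-0.4,0.1,0.2,120],[0,0,0,0,0,0,255],[0,0,0,0,0,0,255],[0,0,0,0,0,0,255],[0,0,0,0,0,0,255]], "force": 110}}

```text
t: 5.35
tool_pos: [0.497, -0.0708, 0.0249]
ee_rot: [0.679, 0.734, 0.0, 0.0]
force: [-0.7, -0.1, 7.2]
grip_width: 0.0231
gripper_force: 107.5
```

>>> {"fn": "send_rows", "kwargs": {"plan": [[0,0,0,0,0,0,255],[0,0,0,0,0,0,255],[0,0,0,0,0,0,255]]}}

```text
t: 5.65
tool_pos: [0.497, -0.0708, 0.0249]
ee_rot: [0.679, 0.734, 0.0, 0.0]
force: [-1.4, -0.3, 7.9]
grip_width: 0.0229
gripper_force: 107.5
```

```bash
python3 - <<'E'
from h import *
np.set_printoptions(precision=4,suppress=True)
s=ctrl.read_state();print(s["t"],s["tool_pos"],s["force"],s["moment"],s["grip_width"],s["gripper_force"])
E
```

```text
5.65 [ 0.497  -0.0708  0.0249] [-1.3923 -0.2949  7.9295] [-0.0232  0.3667 -0.1455] 0.022896344979764928 107.46252179145813
```

>>> {"fn": "send_rows", "kwargs": {"plan": [[0,0,0,0,0,-0.4,255],[0,0,0,0,0,-0.4,255],[0,0,0,0,0,0,255],[0,0,0,0,0,0,255],[0,0,0,0,0,0,255]]}}

```text
t: 6.15
tool_pos: [0.4966, -0.0707, 0.0319]
ee_rot: [0.679, 0.734, -0.0, -0.0]
force: [0.2, 0.4, -7.2]
grip_width: 0.0228
gripper_force: 108.1
```

```bash
python3 - <<'E'
from h import *
np.set_printoptions(precision=4,suppress=True)
for i in range(3):
  p=ctrl.read_camera("side")
  s=ctrl.read_state();print(s["t"],s["tool_pos"],s["ee_rot"],s["force"],s["moment"],s["grip_width"],s["gripper_force"],s["tau"])
cv2.imwrite("pics/side3.png",p["frame"])
E
```

```text
6.2 [ 0.4967 -0.0707  0.032 ] [ 0.6789  0.7342 -0.0001 -0.0003] [ 0.1717 -0.7858 -8.3602] [-0.379   0.0211  0.0612] 0.022956927884410415 108.11378002166748 [  0.0049 -49.9511 -16.7575   0.2319   0.1395  -0.0005]
6.25 [ 0.4967 -0.0707  0.032 ] [ 0.6789  0.7342 -0.0001 -0.0003] [ 0.2211 -0.221  -8.3385] [-0.4153 -0.0416 -0.0038] 0.023193696697197556 108.11357259750366 [  0.0049 -49.9179 -16.7458   0.2321   0.1406  -0.0006]
6.3 [ 0.4968 -0.0707  0.0321] [ 0.6789  0.7342 -0.0001 -0.0002] [ 0.3962  0.4973 -8.6169] [-0.3788 -0.0262 -0.0236] 0.022884334026232297 108.11368703842163 [  0.0038 -49.8976 -16.7435   0.2325   0.1404  -0.0005]
```

>>> {"fn": "send_rows", "kwargs": {"plan": [[0,0,0,0,0,0.5,255],[0,0,0,0,0,0.2,255],[0,0,0,0,0,0,120],[0,0,0,0,0,0,100],[0,0,0,0,0,0,100]]}}

```text
t: 6.8
tool_pos: [0.4974, -0.0708, 0.0258]
ee_rot: [0.679, 0.734, 0.0, 0.001]
force: [0.4, 0.1, 0.2]
grip_width: 0.0517
gripper_force: 0.0
```

>>> {"fn": "send_rows", "kwargs": {"plan": [[0,0,0,2.4,0,-0.1,100],[0,0,0,2.5,0,-0.1,100],[0,0,0,0,0,0,100]]}}

```text
t: 7.1
tool_pos: [0.4928, -0.0198, 0.0277]
ee_rot: [0.678, 0.735, 0.0, -0.0]
force: [-0.4, 0.1, 0.7]
grip_width: 0.0519
gripper_force: 0.0
```

```bash
python3 - <<'E'
from h import *
np.set_printoptions(precision=4,suppress=True)
s=ctrl.read_state();print(s["t"],s["tool_pos"],s["force"],s["moment"],s["grip_width"])
p=ctrl.read_camera("scene");q=ctrl.read_camera("side");cv2.imwrite("pics/scene4.png",p["frame"]);cv2.imwrite("pics/side4.png",q["frame"])
for c in (p,q):
  for n in ("maul","rest_free","rest_used"):
    for d in ctrl.regions_of(c,n)[:3]:
      v,u=np.nonzero(d["mask"]);print(n,d["confidence"],d["centre"],len(u),u.min(),u.max(),v.min(),v.max())
  print([np.round(proj(c,[.656,y,.115]),1) for y in(-.06,-.08,-.1,-.12,-.3)])
E
```

```text
7.1 [ 0.4928 -0.0198  0.0277] [-0.3776  0.1145  0.7242] [ 0.0148  0.0045 -0.0288] 0.05193818300503076
maul 0.8 [252.0, 230.9] 771 203 270 213 243
rest_free 0.94 [350.9, 255.8] 920 333 373 232 274
rest_free 0.92 [335.8, 221.9] 766 316 353 196 237
rest_free 0.77 [294.8, 173.2] 373 283 307 162 184
rest_used 0.61 [236.3, 250.5] 797 221 257 233 268
[array([273.1, 219.4]), array([267.4, 221. ]), array([261.5, 222.6]), array([255.7, 224.2]), array([201., 239.])]
maul 0.66 [264.2, 173.0] 467 252 269 150 190
rest_free 0.98 [346.4, 247.9] 904 329 363 223 268
rest_free 0.96 [253.7, 253.9] 890 239 270 226 268
rest_free 0.6 [202.8, 245.5] 875 188 220 220 263
rest_used 0.75 [264.2, 195.3] 312 249 275 182 199
rest_used 0.36 [253.2, 253.2] 914 238 271 226 268
[array([258.6, 187.5]), array([259.2, 184.1]), array([259.7, 180.9]), array([260.3, 177.7]), array([264.8, 151.2])]
```

>>> {"fn": "send_rows", "kwargs": {"plan": [[0,0,0,-0.1,0.1,0.2,150],[0,0,0,0,0,0,255],[0,0,0,0,0,0,255],[0,0,0,0,0,0,255],[0,0,0,0,0,0,255]], "force": 110}}

```text
t: 8.0
tool_pos: [0.4943, -0.0231, 0.0255]
ee_rot: [0.679, 0.734, -0.0, 0.0]
force: [-0.5, -2.7, 4.3]
grip_width: 0.0234
gripper_force: 107.6
```

>>> {"fn": "send_rows", "kwargs": {"plan": [[0,0,0,0,0,-0.4,255],[0,0,0,0,0,-0.4,255],[0,0,0,0,0,0,255],[0,0,0,0,0,0,255],[0,0,0,0,0,0,255]]}}

```text
t: 8.5
tool_pos: [0.4939, -0.0227, 0.033]
ee_rot: [0.679, 0.734, -0.0, -0.0]
force: [-0.1, -0.9, -8.6]
grip_width: 0.0231
gripper_force: 108.3
```

```bash
python3 - <<'E'
from h import *
np.set_printoptions(precision=4,suppress=True)
for i in range(4):
  p=ctrl.read_camera(["side","scene","side","scene"][i])
  s=ctrl.read_state();print(s["t"],s["tool_pos"],s["ee_rot"],s["force"],s["moment"],s["grip_width"],s["gripper_force"])
E
```

```text
8.55 [ 0.494  -0.0227  0.033 ] [ 0.6789  0.7342 -0.0001 -0.0003] [-0.3416  1.1123 -8.5843] [ 0.03   -0.0466  0.0279] 0.023255234832650084 108.27297806739807
8.6 [ 0.494  -0.0227  0.0331] [ 0.6789  0.7342 -0.0001 -0.0003] [-0.6039 -0.1119 -7.4664] [-0.0077 -0.01   -0.0423] 0.023013257083094464 108.27282786369324
8.65 [ 0.4941 -0.0228  0.0331] [ 0.6789  0.7342 -0.0001 -0.0002] [-0.7054 -0.7651 -8.0854] [-0.0082 -0.0005  0.0134] 0.022731386554112557 108.27331781387329
8.7 [ 0.4941 -0.0227  0.0331] [ 0.6789  0.7342 -0.     -0.0002] [ 0.5598  0.7708 -7.8947] [-0.0145 -0.0185  0.0482] 0.023219523284375793 108.27320694923401
```

```bash
python3 - <<'E'
from h import *
s=ctrl.read_state();r0=R.from_quat(s["ee_rot"])
r1=down(91,30)*R.from_rotvec([0,np.radians(-3),0])
rows(s["tool_pos"],r0,[.48,-.0,.12],r0,3,255)
rows(np.array([.48,0,.12]),r0,[.51,.175,.20],r1,7,255)
E
```

```text
[np.float64(0.0), np.float64(0.0), np.float64(0.0), np.float64(0.79), np.float64(-0.41), np.float64(-2.9), 255]
[np.float64(0.0), np.float64(0.0), np.float64(0.0), np.float64(0.79), np.float64(-0.41), np.float64(-2.9), 255]
[np.float64(0.0), np.float64(0.0), np.float64(0.0), np.float64(0.79), np.float64(-0.41), np.float64(-2.9), 255]
[np.float64(-4.27), np.float64(-0.55), np.float64(0.6), np.float64(2.46), np.float64(0.62), np.float64(-1.14), 255]
[np.float64(-4.27), np.float64(-0.55), np.float64(0.6), np.float64(2.46), np.float64(0.68), np.float64(-1.12), 255]
[np.float64(-4.27), np.float64(-0.55), np.float64(0.6), np.float64(2.45), np.float64(0.74), np.float64(-1.09), 255]
[np.float64(-4.27), np.float64(-0.55), np.float64(0.6), np.float64(2.45), np.float64(0.79), np.float64(-1.05), 255]
[np.float64(-4.27), np.float64(-0.55), np.float64(0.6), np.float64(2.45), np.float64(0.84), np.float64(-1.02), 255]
[np.float64(-4.27), np.float64(-0.55), np.float64(0.6), np.float64(2.45), np.float64(0.89), np.float64(-0.98), 255]
[np.float64(-4.27), np.float64(-0.55), np.float64(0.6), np.float64(2.45), np.float64(0.94), np.float64(-0.93), 255]
```

>>> {"fn": "send_rows", "kwargs": {"plan": [[0,0,0,0.5,-0.3,-2.9,255],[0,0,0,0.8,-0.4,-2.9,255],[0,0,0,0.8,-0.4,-2.9,255],[0,0,0,0,0,0,255]]}}

```text
t: 9.1
tool_pos: [0.4832, -0.0023, 0.1235]
ee_rot: [0.679, 0.734, 0.002, 0.003]
force: [0.9, -0.1, -8.4]
grip_width: 0.0235
gripper_force: 110.6
```

>>> {"fn": "send_rows", "kwargs": {"plan": [[-4.3,-0.55,0.6,2.5,0.6,-1.1,255],[-4.3,-0.55,0.6,2.5,0.7,-1.1,255],[-4.3,-0.55,0.6,2.5,0.7,-1.1,255],[-4.3,-0.55,0.6,2.5,0.8,-1.1,255]]}}

```text
t: 9.5
tool_pos: [0.4972, 0.0996, 0.1648]
ee_rot: [0.687, 0.711, 0.097, 0.115]
force: [-0.4, -0.3, -8.5]
grip_width: 0.0229
gripper_force: 110.0
```

>>> {"fn": "send_rows", "kwargs": {"plan": [[-4.3,-0.55,0.6,2.5,0.8,-1.0,255],[-4.3,-0.55,0.6,2.5,0.9,-1.0,255],[-4.2,-0.55,0.6,2.5,0.9,-1.0,255],[0,0,0,0,0,0,255],[0,0,0,0,0,0,255]]}}

```text
t: 10.0
tool_pos: [0.5084, 0.1758, 0.1988]
ee_rot: [0.681, 0.685, 0.166, 0.199]
force: [-0.2, 0.5, -8.9]
grip_width: 0.023
gripper_force: 110.4
```

```bash
python3 - <<'E'
from h import *
np.set_printoptions(precision=4,suppress=True)
s=ctrl.read_state();r=R.from_quat(s["ee_rot"]);print(s["t"],s["tool_pos"],r.as_matrix(),s["force"],s["moment"],s["joint_positions"])
P={n:ctrl.read_camera(n) for n in("scene","side","wrist")}
import pickle;pickle.dump(P,open("P5.pkl","wb"))
for n in P: cv2.imwrite(f"pics/{n}5.png",P[n]["frame"])
for n,z in dict(mallet_head_center=.2,mallet_butt_end=.2,mallet=.2,rest_free_mid=.115,rest_free=0).items():
  for c in P:
    for d in ctrl.pinpoint(P[c],n)[:3]:
      print(n,c,np.array(d["centre"]).round(1),round(d["confidence"],2),atz(P[c],d["centre"],z)[:2])
f=lambda n,k:cv2.resize(P[n]["frame"],None,fx=k,fy=k)
cv2.imwrite("pics/m5.png",np.hstack([cv2.resize(P["side"]["frame"][120:330,150:370],None,fx=2,fy=2),cv2.resize(P["wrist"]["frame"],(400,420))[:, :360]]))
E
```

```text
10.0 [0.5084 0.1758 0.1988] [[ 0.007   0.8672  0.4979]
 [ 0.9989  0.0172 -0.044 ]
 [-0.0467  0.4977 -0.8661]] [-0.182   0.531  -8.8538] [ 0.0386  0.8714 -0.0218] [ 0.2934  0.2372  1.957  -0.4064  0.4901  0.6037]
mallet_head_center scene [344.1 152.8] 0.92 [0.5136 0.2603]
mallet_head_center side [301.9 229. ] 0.57 [0.4976 0.243 ]
mallet_head_center side [305.3 141.8] 0.38 [ 0.4994 -0.2435]
mallet_head_center wrist [279.7 107.3] 0.91 [0.5067 0.2543]
mallet_butt_end scene [260.1 171.9] 0.58 [ 0.5073 -0.0512]
mallet_butt_end scene [358.  165.9] 0.18 [0.5985 0.2705]
mallet_butt_end side [300.1 171.8] 0.68 [ 0.5123 -0.0469]
mallet scene [309.6 158.9] 0.55 [0.5017 0.1327]
mallet side [298.3 207.9] 0.63 [0.5114 0.1471]
mallet wrist [277.1 362.4] 0.7 [0.5072 0.1346]
rest_free_mid scene [292.9 154.5] 0.82 [0.3493 0.131 ]
rest_free_mid scene [357.2 238.2] 0.67 [0.8285 0.1563]
rest_free_mid scene [334.9 201. ] 0.66 [0.6485 0.1663]
rest_free_mid side [202.7 224.2] 0.81 [0.8143 0.151 ]
rest_free_mid side [351.9 231.3] 0.72 [0.3387 0.1454]
rest_free_mid side [251.8 230.8] 0.57 [0.654  0.1693]
rest_free_mid wrist [474.1 184.6] 0.96 [0.8102 0.1608]
rest_free_mid wrist [367.5 199.1] 0.75 [0.6453 0.1704]
rest_free scene [334.4 223.3] 0.96 [0.645  0.1752]
rest_free scene [350.2 260.3] 0.87 [0.8189 0.1494]
rest_free scene [294.  176.2] 0.78 [0.3432 0.1389]
rest_free side [255.5 256.7] 0.98 [0.6445 0.1688]
rest_free side [203.3 250.8] 0.68 [0.8219 0.1556]
rest_free side [342.8 251.3] 0.63 [0.355  0.1194]
```

View pics/wrist5.png

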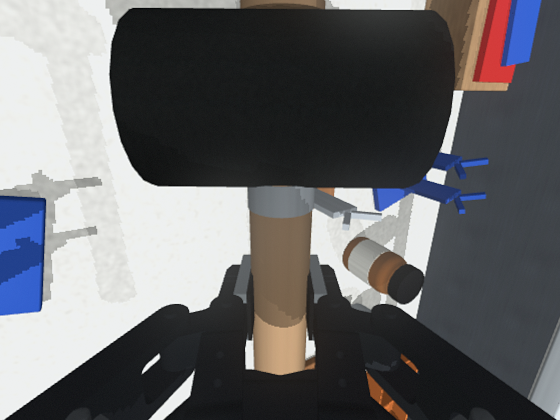

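Wrist picture: the mallet is held with its head at the top (280,100). Part of the free rest's prong shows at (350,215), and the blue decoy is at (470,175). I'll overlay a rest model to check its pose.

```bash
cat > ov.py <<'E'
from h import *
import pickle,sys
x,y,az=map(float,sys.argv[2:5]);P=pickle.load(open(sys.argv[1],"rb"))
a=np.radians(az);ey=np.array([np.cos(a),np.sin(a),0]);ex=np.array([np.sin(a),-np.cos(a),0]);o=np.array([x,y,0]);ez=np.array([0,0,1.])
W=lambda u,v,w:o+ex*u+ey*v+ez*w
L=[]
for v in(-.023,.023): L.append([W(-.02,v,.117),W(0,v,.097),W(.02,v,.117)])
L.append([W(*c,.012) for c in((-.05,-.05),(.05,-.05),(.05,.05),(-.05,.05),(-.05,-.05))])
out=[]
for n,k in(("scene",(290,180)),("side",(205,205))):
    I=cv2.resize(P[n]["frame"][k[1]:k[1]+75,k[0]:k[0]+80],None,fx=5,fy=5,interpolation=cv2.INTER_CUBIC);J=I.copy()
    for l in L:
        q=np.array([[(c-b+.5)*5 for c,b in zip(proj(P[n],X),k)] for X in l]).round().astype(int)
        cv2.polylines(J,[q],False,(0,255,0),1)
    out.append(np.vstack([J]))
cv2.imwrite(sys.argv[5],np.hstack(out))
E
python3 ov.py P5.pkl .648 .172 91 pics/ov1.png
```

```text
(no output)
```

View pics/ov1.png

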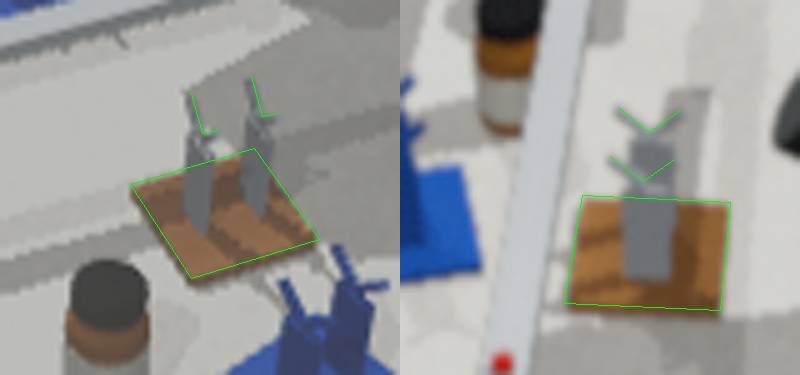

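```bash
python3 - <<'E'
from h import *
s=ctrl.read_state();r=R.from_quat(s["ee_rot"])
rows(s["tool_pos"],r,[.6485,.175,.152],r,4,255)
E
```

```text
[np.float64(0.0), np.float64(0.0), np.float64(0.0), np.float64(0.07), np.float64(2.39), np.float64(2.79), 255]
[np.float64(0.0), np.float64(0.0), np.float64(0.0), np.float64(0.07), np.float64(2.39), np.float64(2.79), 255]
[np.float64(0.0), np.float64(0.0), np.float64(0.0), np.float64(0.07), np.float64(2.39), np.float64(2.79), 255]
[np.float64(0.0), np.float64(0.0), np.float64(0.0), np.float64(0.07), np.float64(2.39), np.float64(2.79), 255]
```

>>> {"fn": "send_rows", "kwargs": {"plan": [[0,0,0,0.1,2.4,2.8,255],[0,0,0,0.1,2.4,2.8,255],[0,0,0,0.1,2.4,2.8,255],[0,0,0,0,2.4,2.8,255],[0,0,0,0,0,0,255]]}}

```text
t: 11.4
tool_pos: [0.6523, 0.1745, 0.1496]
ee_rot: [0.682, 0.683, 0.167, 0.2]
force: [-1.0, -0.3, -7.9]
grip_width: 0.023
gripper_force: 111.0
```

```bash
python3 - <<'E'
from h import *
import pickle
np.set_printoptions(precision=4,suppress=True)
s=ctrl.read_state();r=R.from_quat(s["ee_rot"]);print(s["t"],s["tool_pos"],r.as_matrix(),s["force"],s["moment"])
P={n:ctrl.read_camera(n) for n in("scene","side")};pickle.dump(P,open("P6.pkl","wb"))
cv2.imwrite("pics/m6.png",np.hstack([cv2.resize(P[n]["frame"][a:a+125,b:b+105],None,fx=3.8,fy=3.8,interpolation=2) for n,a,b in(("scene",160,270),("side",165,190))]))
rows(s["tool_pos"],r,[.6485,.175,.115],r,4,255)
E
```

```text
11.4 [0.6523 0.1745 0.1496] [[ 0.0101  0.8652  0.5013]
 [ 0.9989  0.014  -0.0444]
 [-0.0454  0.5013 -0.8641]] [-0.9734 -0.302  -7.8858] [ 0.0868  0.9324 -0.0111]
[np.float64(0.0), np.float64(0.0), np.float64(0.0), np.float64(0.05), np.float64(-0.52), np.float64(0.7), 255]
[np.float64(0.0), np.float64(0.0), np.float64(0.0), np.float64(0.05), np.float64(-0.52), np.float64(0.7), 255]
[np.float64(0.0), np.float64(0.0), np.float64(0.0), np.float64(0.05), np.float64(-0.52), np.float64(0.7), 255]
[np.float64(0.0), np.float64(0.0), np.float64(0.0), np.float64(0.05), np.float64(-0.52), np.float64(0.7), 255]
```

View pics/m6.png

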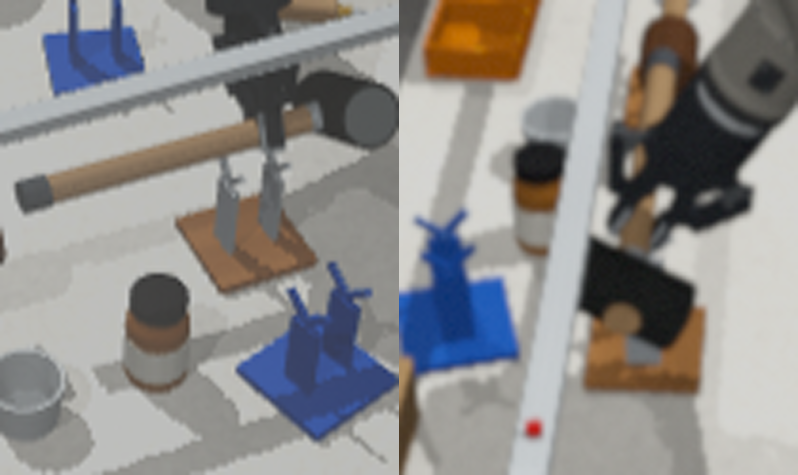

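```bash
python3 - <<'E'
from h import *
import pickle
P=pickle.load(open("P6.pkl","rb"));s=ctrl.read_state();r=R.from_quat(s["ee_rot"]);t=s["tool_pos"]
I=P["scene"]["frame"];k=(315,165)
J=cv2.resize(I[165:245,315:365],None,fx=7,fy=7,interpolation=2)
D=lambda X,c:cv2.circle(J,tuple(int((a-b+.5)*7) for a,b in zip(proj(P["scene"],X),k)),3,c,-1)
for x in(-.011,.011):
  for y in (-.014,.014):D(t+r.apply([x,y,.017]),(0,0,255) if y<0 else (255,0,255))
D(t,(0,255,255))
for v in(-.023,.023):
  for u,w in((-.02,.117),(0,.097),(.02,.117)):D([.648+u,.174+v,w],(0,255,0))
B=P["side"];k=(235,190);A=J
J=cv2.resize(B["frame"][190:270,235:285],None,fx=7,fy=7,interpolation=2)
D=lambda X,c:cv2.circle(J,tuple(int((a-b+.5)*7) for a,b in zip(proj(B,X),k)),3,c,-1)
D(t,(0,255,255))
for v in(-.023,.023):
  for u,w in((-.02,.117),(0,.097),(.02,.117)):D([.648+u,.174+v,w],(0,255,0))
cv2.imwrite("pics/m7.png",np.hstack([A,J]))
E
```

```text
(no output)
```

View pics/m7.png

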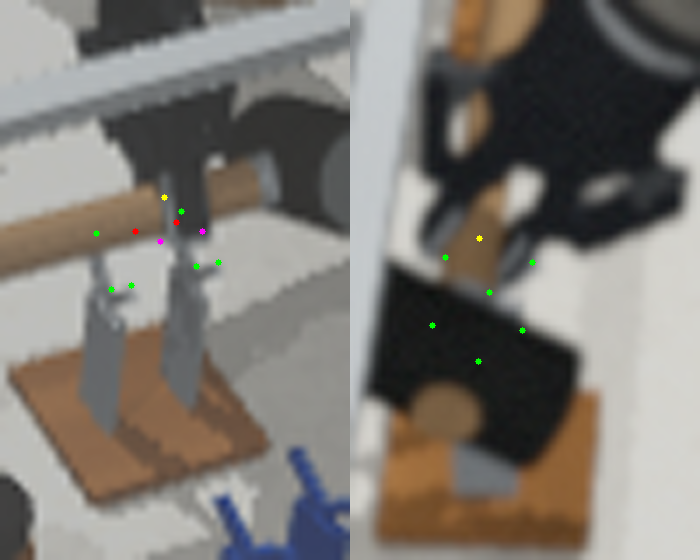

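The overlay shows the fingers between the two prongs and the handle line over the Vs. The back edge of the finger is at (170–215,235). Lowering now.

>>> {"fn": "send_rows", "kwargs": {"plan": [[0,0,0,0.1,-0.5,0.7,255],[0,0,0,0.1,-0.5,0.7,255],[0,0,0,0.1,-0.5,0.7,255],[0,0,0,0,0,0,255],[0,0,0,0,0,0,255]]}}

```text
t: 12.0
tool_pos: [0.6465, 0.1772, 0.1258]
ee_rot: [0.681, 0.684, 0.167, 0.2]
force: [0.4, -0.0, -7.8]
grip_width: 0.0229
gripper_force: 111.1
```

>>> {"fn": "send_rows", "kwargs": {"plan": [[0,0,0,0,-0.2,0.4,255],[0,0,0,0,0,0,255],[0,0,0,0,0,0,255]]}}

```text
t: 12.3
tool_pos: [0.647, 0.1768, 0.1216]
ee_rot: [0.682, 0.684, 0.167, 0.2]
force: [1.0, 0.5, -7.7]
grip_width: 0.0234
gripper_force: 111.1
```

```bash
python3 - <<'E'
from h import *
np.set_printoptions(precision=4,suppress=True)
s=ctrl.read_state();print(s["t"],s["tool_pos"],s["force"],s["moment"])
E
```

```text
12.3 [0.647  0.1768 0.1216] [ 0.9642  0.4555 -7.7031] [0.0168 0.8745 0.0271]
```

>>> {"fn": "send_rows", "kwargs": {"plan": [[0,0,0,-0.1,-0.1,0.2,255],[0,0,0,0,-0.05,0.2,255],[0,0,0,0,0,0,255]]}}

```text
t: 12.6
tool_pos: [0.6476, 0.1755, 0.117]
ee_rot: [0.682, 0.684, 0.167, 0.2]
force: [-0.4, -0.2, -8.5]
grip_width: 0.023
gripper_force: 111.1
```

>>> {"fn": "send_rows", "kwargs": {"plan": [[0,0,0,0,-0.05,0.2,255],[0,0,0,0,0,0,255],[0,0,0,0,0,0,255]]}}

```text
t: 12.9
tool_pos: [0.6482, 0.1755, 0.1164]
ee_rot: [0.682, 0.684, 0.168, 0.2]
force: [-5.2, -1.0, -1.0]
grip_width: 0.0228
gripper_force: 112.9
```

```bash
python3 - <<'E'
from h import *
np.set_printoptions(precision=4,suppress=True)
s=ctrl.read_state();print(s["t"],s["tool_pos"],s["force"],s["moment"])
E
```

```text
12.9 [0.6482 0.1755 0.1164] [-5.1534 -0.9761 -1.0034] [-0.0423  1.036  -0.0563]
```

>>> {"fn": "send_rows", "kwargs": {"plan": [[0,0,0,0,-0.2,0,255],[0,0,0,0,0,0,255],[0,0,0,0,0,0,255]]}}

```text
t: 13.2
tool_pos: [0.6467, 0.1756, 0.1149]
ee_rot: [0.682, 0.684, 0.168, 0.2]
force: [-3.4, -0.2, -1.8]
grip_width: 0.0234
gripper_force: 112.2
```

```bash
python3 - <<'E'
from h import *
np.set_printoptions(precision=4,suppress=True)
s=ctrl.read_state();print(s["t"],s["tool_pos"],s["force"],s["moment"])
E
```

```text
13.2 [0.6467 0.1756 0.1149] [-3.3767 -0.1958 -1.7701] [ 0.0903  0.7956 -0.0044]
```

>>> {"fn": "send_rows", "kwargs": {"plan": [[0,0,0,0,-0.2,0,255],[0,0,0,0,0,0,255],[0,0,0,0,0,0,255]]}}

```text
t: 13.5
tool_pos: [0.6462, 0.1757, 0.1146]
ee_rot: [0.681, 0.684, 0.169, 0.201]
force: [3.4, -0.5, -2.9]
grip_width: 0.0231
gripper_force: 111.6
```

```bash
python3 - <<'E'
from h import *
np.set_printoptions(precision=4,suppress=True)
s=ctrl.read_state();print(s["t"],s["tool_pos"],s["force"],s["moment"])
E
```

```text
13.5 [0.6462 0.1757 0.1146] [ 3.3964 -0.4749 -2.9295] [-0.0912 -0.3252  0.2387]
```

>>> {"fn": "send_rows", "kwargs": {"plan": [[0,0,0,0,0,0,190],[0,0,0,0,0,0,160],[0,0,0,0,0,0,120],[0,0,0,0,0,0,110],[0,0,0,0,0,0,110]], "force": 30}}

```text
t: 14.0
tool_pos: [0.6446, 0.1755, 0.1134]
ee_rot: [0.682, 0.684, 0.167, 0.2]
force: [-1.0, 0.3, -0.3]
grip_width: 0.0488
gripper_force: 0.0
```

```bash
python3 - <<'E'
from h import *
import pickle
np.set_printoptions(precision=4,suppress=True)
s=ctrl.read_state();print(s["t"],s["tool_pos"],s["force"],s["moment"],s["grip_width"])
P={n:ctrl.read_camera(n) for n in("scene","side")}
for n in("mallet_head_center","mallet_butt_end","mallet"):
  for c in P:
    for d in ctrl.pinpoint(P[c],n)[:2]:
      print(n,c,np.array(d["centre"]).round(1),round(d["confidence"],2),atz(P[c],d["centre"],.115)[:2])
cv2.imwrite("pics/m8.png",np.hstack([cv2.resize(P[n]["frame"][a:a+125,b:b+105],None,fx=3.8,fy=3.8,interpolation=2) for n,a,b in(("scene",160,270),("side",165,190))]))
E
```

```text
14.0 [0.6446 0.1755 0.1134] [-1.0438  0.3269 -0.328 ] [ 0.0239  0.2314 -0.0452] 0.0488423127270905
mallet_head_center scene [357.9 190.8] 0.91 [0.63   0.2638]
mallet_head_center side [256.6 248.8] 0.97 [0.6304 0.2487]
mallet_butt_end scene [277.7 219.5] 0.62 [ 0.6617 -0.0462]
mallet_butt_end side [260.1 189.4] 0.97 [ 0.6496 -0.0492]
mallet scene [325.6 203.3] 0.66 [0.6475 0.132 ]
mallet side [254.9 223.4] 0.96 [0.6481 0.1332]
```

View pics/m8.png

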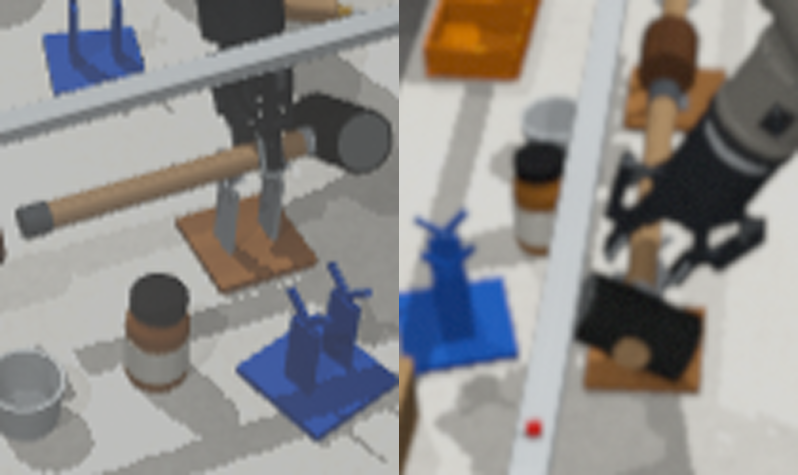

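The mallet lies level in both prongs and the fingers are open around it. I'm backing out along the tool axis.

>>> {"fn": "send_rows", "kwargs": {"plan": [[0,0,0,0,0.1,-1.0,110],[0,0,0,0,0,-2.0,110],[0,0,0,0,0,-3.0,110],[0,0,0,0,-1.5,-4.0,110],[0,0,0,0,-1.5,-4.0,110]]}}

```text
t: 14.9
tool_pos: [0.5483, 0.1811, 0.2212]
ee_rot: [0.682, 0.683, 0.168, 0.2]
force: [0.5, -0.1, 1.1]
grip_width: 0.0488
gripper_force: 0.0
```

>>> {"fn": "send_rows", "kwargs": {"plan": [[0,0,0,0,-2,-2.0,110],[0,0,0,0,0,0,110],[0,0,0,0,0,0,110],[0,0,0,0,0,0,110]]}}

```text
t: 15.3
tool_pos: [0.5227, 0.1818, 0.2271]
ee_rot: [0.682, 0.684, 0.168, 0.2]
force: [0.1, -0.7, -1.2]
grip_width: 0.0488
gripper_force: 0.0
```

```bash
python3 - <<'E'
from h import *
np.set_printoptions(precision=4,suppress=True)
s=ctrl.read_state();print(s["t"],s["tool_pos"],s["force"])
P={n:ctrl.read_camera(n) for n in("scene","side")}
for n in("mallet_head_center","mallet_butt_end","mallet","maul"):
  for c in P:
    for d in ctrl.pinpoint(P[c],n)[:1]:
      print(n,c,np.array(d["centre"]).round(1),round(d["confidence"],2),atz(P[c],d["centre"],.115)[:2])
cv2.imwrite("pics/m9.png",np.hstack([cv2.resize(P[n]["frame"][a:a+125,b:b+105],None,fx=3.8,fy=3.8,interpolation=2) for n,a,b in(("scene",160,270),("side",165,190))]))
E
```

```text
15.3 [0.5227 0.1818 0.2271] [ 0.0672 -0.7354 -1.2036]
mallet_head_center scene [359.6 193.3] 0.7 [0.6438 0.2631]
mallet_head_center side [252.7 248. ] 0.86 [0.6425 0.2462]
mallet_butt_end scene [279.6 216.9] 0.84 [ 0.6526 -0.0362]
mallet_butt_end side [259.5 189.7] 0.63 [ 0.6515 -0.0473]
mallet scene [324.8 205.3] 0.87 [0.6556 0.1253]
mallet side [252.3 222.2] 0.58 [0.6571 0.128 ]
maul scene [237.4 230.6] 0.69 [ 0.6622 -0.1832]
maul side [260.6 168.4] 0.7 [ 0.6607 -0.1793]
```

View pics/m9.png

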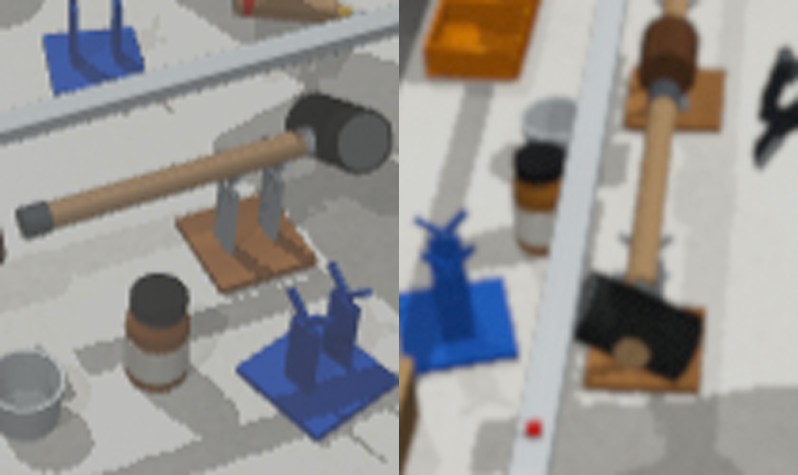

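The mallet lies level in both Vs and still, and the robot is clear of everything. Handing in.

```bash
python3 -c "
from workcell import ctrl
print(ctrl.finish_job())"
```

```text
the job is handed in; nothing more can be done
None
```

The job is handed in: the black-headed mallet lies level in both prongs of the free wooden rest, head to the left, and the pictures showed nothing else disturbed; the judge's result was not reported.

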